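# Load the sample and hold its cover plate over the screw holes

### The arm

A 6-joint arm with a two-finger parallel gripper is mounted at the origin on a cart in front of the work surface, level with it; the furniture and walls round the work are solid. World frame = base frame: x ahead of the robot, y to its left, z up, the work surface at z = 0. Lengths are in mm, angles in degrees, forces in N, time in s.
With the tool pointing down it reaches from about 350 to 850 mm from the base axis. Payload 8.1 kg.
Tool frame: the origin (TCP) lies at the very end of the fingers, on their centre line; the grasp point (between the pads) lies 19 mm behind it (r.grip_point_offset is the distance from the TCP to the grasp point, in mm); z points along the fingers, y is the line along which they close (so a half turn about z gives the same grasp; the last joint's range is limited). The gripper opens to 85 mm and grips with 20 to 120 N. Pads are 22 mm wide; open, the fingers measure 114 mm over their backs; the gripper's body (76 mm by 85 mm) begins 54 mm behind the grasp point. The pads swing forward as they close: fully open they stand 13 mm farther back than shut.
Start: joints at [-71.815, 7.471, 85.268, -0, 87.261, -4.893], TCP at [235.217, -551.977, 231.292] pointing down, gripper open.
Joint ranges: [-169.43, 169.43], [-51.17, 129.36], [1.28, 143.12], [-76.62, 256.62], [0, 156.53], [-152.29, 152.29]. Speed limits (degrees/s): [136.94, 136.94, 159.86, 180, 180, 180].

### API

Orientations are given as [roll, pitch, yaw] about the fixed x, y, z axes, in that order (R = Rz(yaw) Ry(pitch) Rx(roll)).
In Python, from bench import status, eyes, r gives the robot as it stands.
- The arm moves only by the shell command python3 -m handwheel 'ROWS' [FORCE]. ROWS is a JSON object whose one key "series" holds a list that holds one entry, the list of rows, each a list of 7 numbers: the shift along the tool's x, y, z in cm, then the turn, a rotation vector about the tool's x, y, z in rad, then the opening, from 0 (shut) to 1 (fully open). In form: {"series": [[[tx, ty, tz, rx, ry, rz, claw], ...]]}. A call has 1 to 12 rows; each row is the pose to reach, as a shift and turn from the pose commanded when the call began, along the tool's axes at that moment; what a row does not reach only later rows make up. A row lasts 1/8 s, in which the tool goes at most 62.5 mm and 10.7 degrees, less where a joint would pass 70% of its speed; a pose out of reach is approached as far as the arm can. A call with a gripper value outside its range is refused whole. The fingers move at their own pace and stop on an object; FORCE is the grip in N (left out, the last holds). Time passes only in rows, so rows that repeat a pose let the fingers close. It gives the time, the measured TCP pose, the force, the opening and the grip force at its end, in the units of the state.
- status.sense(): the state, without advancing time (a new reading comes with each control period).
- eyes.snapshot(name): name is "side" or "top"; returns a dict with "img" (420x560x3 uint8, red, green, blue), "mtx" (3x3 intrinsics, pixels), "R" (3x3) and "t" (3): a world point X has camera coordinates R X + t. Camera axes: x right, y down, z forward; pixel columns grow to the right and rows downward; lengths in mm; the calibration is good to about 2 mm. A picture is of the moment at which its call begins. There is no depth.
- r.hand_in(): hands the job in; it is judged then, once.
The state is a dict: "time": time; "joint_pos": joint angles; "qd": joint speeds; "joint_efforts": joint torques, N m; "tool_pos": TCP position; "tcp_rot": TCP orientation; "ft_force": force on the tool from outside, world axes, zero at the start; "wrist_torque": the same for the moment, N m; "finger_gap": finger opening in mm; "grip_force": force on a finger pad.
Only numpy, scipy, OpenCV 4.12 (cv2) and the standard library are available. Lean on these libraries where they do the work, as an engineer would, in place of code of your own. Each camera call takes 0.05 s, during which the arm holds its last target. There are 200 camera calls.

### The job

Stand the tall, narrow sample upright in the round pocket of the sample holder and let go of it. Then pick up the flat cover plate and finish while still holding it level and still about 2 cm above the holder's top face, touching neither holder nor sample, turned the right way round so that, seen from straight above, each of the three threaded holes shows whole through its own hole in the plate. Do not put the plate down or let go of it at the end, and leave the low sample, the can and the screwdriver where they are.

Things in the scene. Friction and masses are not known exactly. Their poses are not given: they have to be found in the camera images.
- holder: Sample holder, fixed to the bench: dark foot plate 160 x 84 x 16 mm (x, y, z) with a bright top plate 124 x 70 x 10 mm centred on it; top face 26 mm above the bench. Origin: centre of the underside, x along its length, z up. Foot screw heads stay below the top face. A round pocket 32 mm wide, 10 mm deep in the middle; threaded holes 6 mm wide, two at the +x end, one at the -x end.
- holder_top (a point): Centre of the holder's top face (mouth of the pocket), 26 mm above the holder's origin; axes as the holder's. To the right of the holder stands a big grey cabinet, 220 mm high, whose near left corner is at x = 0.45, y = +0.04 m: keep the gripper clear of it and pass over it when coming from the right.
- holder_pocket (a point): Centre of the pocket's floor, 16 mm above the holder's origin, 10 mm below its top face.
- thread_0 (a point): Threaded hole at holder x = +42, y = +16 mm, in the top face.
- thread_1 (a point): Threaded hole at holder x = +42, y = -16 mm, in the top face.
- thread_2 (a point): Threaded hole at holder x = -42, y = 0 mm, in the top face (the single one).
- cover: Loose flat aluminium cover plate 110 x 56 x 10 mm (x, y, z), about 130 g, flat on the bench. Origin: centre of its underside, x along its length, z up. Round window 34 mm wide in the middle; holes 14 mm wide, two at the +x end, one at the -x end, in the pattern of the threads. Grip it across the 56 mm width. Right way round, its x axis points as the holder's.
- cover_hole_0 (a point): Centre (at half thickness) of the cover's hole at x = +42, y = +16 mm; belongs over thread_0.
- cover_hole_1 (a point): Centre (at half thickness) of the cover's hole at x = +42, y = -16 mm; belongs over thread_1.
- cover_hole_2 (a point): Centre (at half thickness) of the cover's hole at x = -42, y = 0 mm; belongs over thread_2.
- tall_sample: The tall, narrow sample: upright black round resin puck, 25 mm across, 20 mm high, about 45 g, standing on the bench. Origin at the centre of its underside. Seated in the pocket its upper 10 mm stand out above the holder's top face.
- low_sample: Bystander: a low, wide black resin puck, 30 mm across, 12 mm high, standing near the tall one (the two may have changed places). Origin at the centre of its underside. Leave it alone.
- lens_can: Bystander: upright grey can with a black screw lid, 38 mm across, 56 mm high, behind the holder. Origin at the centre of its underside. Leave it alone.
- driver: Bystander: screwdriver, 160 mm long, 17 mm thick, lying along its y axis behind the cover. Origin at the middle of its underside. Leave it alone.
Not all that is in view belongs to the job. Of the things that look like the tall_sample, take the one that is nearest to the robot's base at the start. Several things have the shape of the cover; the one meant has the colours described above.

How it is judged:
By the outcome, as a careful person would: the job done as asked, in the order asked, and still so for the second after the job is handed in, while the arm keeps its last pose, push and grip.
It also fails if it takes over 64 s, if anything falls off the work surface, if the arm or the gripper's body presses on something with over 40 N, if the wrist force passes 120 N, or if a joint passes its speed limit or range.

## Working session

There is one attempt and no reset: what is moved stays moved. The work goes in short steps, Python scripts to look and compute and a shell command to move; the robot and the scene stay as the last step left them, time stands still between calls to the robot, and variables do not carry over. Pictures are saved under pics/ and viewed, at most 12 in all, crops included, and the job is handed in when it is done.

```bash
ls; mkdir -p pics
python3 - <<'E'
from bench import status, eyes, r
import cv2
for n in("top","side"):
    s=eyes.snapshot(n); cv2.imwrite(f"pics/{n}0.png",s["img"][:,:,::-1]); print(n,s["mtx"].tolist(),s["R"].round(4).tolist(),s["t"].round(1).tolist())
print(status.sense())
E
```

```text
pics
top [[522.8518036720768, 0.0, 277.53976764022013], [0.0, 522.8518036720768, 214.0158308694424], [0.0, 0.0, 1.0]] [[0.007, -1.0, -0.0059], [-0.9914, -0.0062, -0.131], [0.1309, 0.0068, -0.9914]] [294.4, 614.7, 1069.0]
side [[408.18242887930415, 0.0, 275.0101853493231], [0.0, 408.18242887930415, 209.86783910087146], [0.0, 0.0, 1.0]] [[-0.8384, -0.545, -0.0114], [-0.314, 0.4999, -0.8072], [0.4456, -0.6731, -0.5902]] [694.4, 105.2, 795.0]
{'time': 0.1, 'joint_pos': array([-7.18114335e+01,  7.51127783e+00,  8.53229984e+01,  2.80854418e-04,
        8.72612034e+01, -4.89222414e+00]), 'qd': array([-0.00628397, -0.12371671, -0.06465633,  0.04454754, -0.10482599,
       -0.05631301]), 'joint_efforts': array([ 2.05610922e-03, -5.70951605e+01, -5.01940906e+01, -7.81453400e-05,
        8.20917747e-03, -8.99954466e-05]), 'tool_pos': array([ 235.093621  , -551.49062806,  230.34454345]), 'tcp_rot': array([-1.79904892e+02, -8.42215258e-03,  2.30807700e+01]), 'ft_force': array([ 0.17136648,  0.3609241 , -0.53960172]), 'wrist_torque': array([-0.01319317, -0.00711829,  0.05406809]), 'grip_force': 0.0, 'finger_gap': 85.10591896667955}
```

View pics/top0.png

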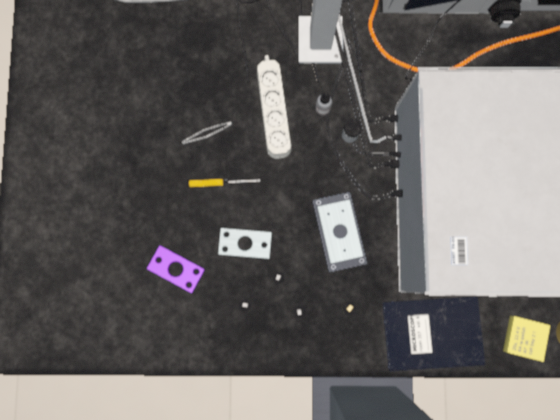

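View pics/side0.png

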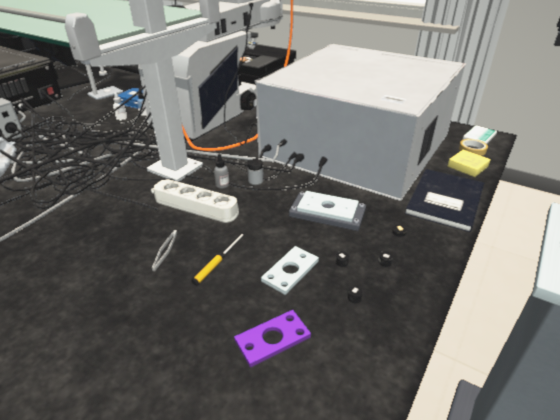

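The top view shows the holder at (340,232), the white cover at (245,243), a purple decoy plate at (175,269), and four pucks at (278,278), (245,305), (299,312) and (350,308). The cabinet is on the right. Next I'll enlarge the pucks.

```bash
cat > h.py <<'E'
import numpy as np, cv2
from bench import status, eyes, r
def px(s,X):
    c=s["R"]@np.asarray(X,float)+s["t"]; p=s["mtx"]@c; return p[:2]/p[2]
def at(s,u,v,z):
    d=s["R"].T@np.linalg.solve(s["mtx"],[u,v,1.]); o=-s["R"].T@s["t"]; return o+d*(z-o[2])/d[2]
E
python3 - <<'E'
from h import *
t=eyes.snapshot("top"); s=eyes.snapshot("side")
def crop(s,x,y,w,h,k):
    c=s["img"][y:y+h,x:x+w,::-1].astype(float); c=255*(c/255)**.6
    return cv2.resize(c.clip(0,255).astype(np.uint8),None,fx=k,fy=k,interpolation=cv2.INTER_CUBIC)
a=crop(t,210,185,160,145,5)
cv2.imwrite("pics/a.png",a[:600])
b=crop(s,255,180,160,120,5); cv2.imwrite("pics/b.png",b)
for n,u,v in(("p1",278,278),("p2",245,305),("p3",299,312),("p4",350,308)):
    print(n,at(t,u,v,20).round(),px(s,at(t,u,v,20)).round(1))
E
```

```text
p1 [478. 297.  20.] [342.5 254.5]
p2 [421. 366.  20.] [354.9 288.7]
p3 [407. 252.  20.] [385.7 254.6]
p4 [416. 144.  20.] [399.9 224.1]
```

View pics/a.png

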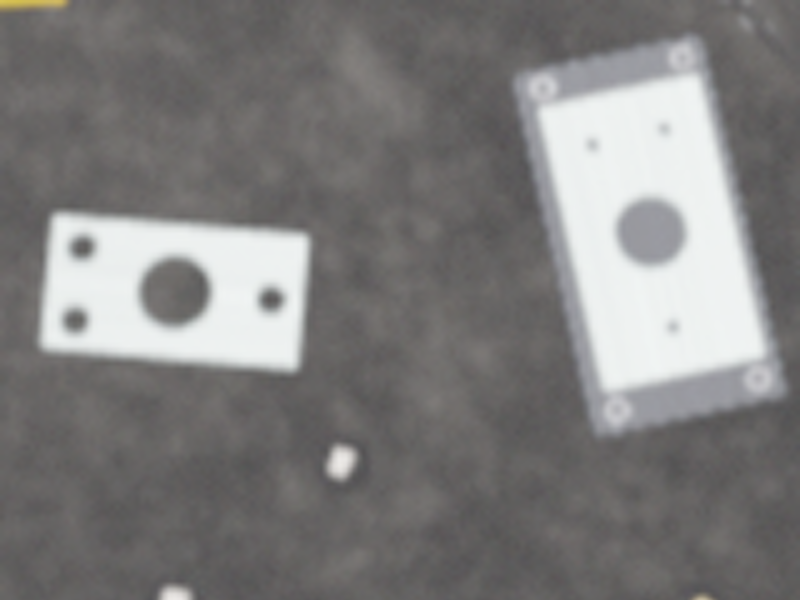

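View pics/b.png

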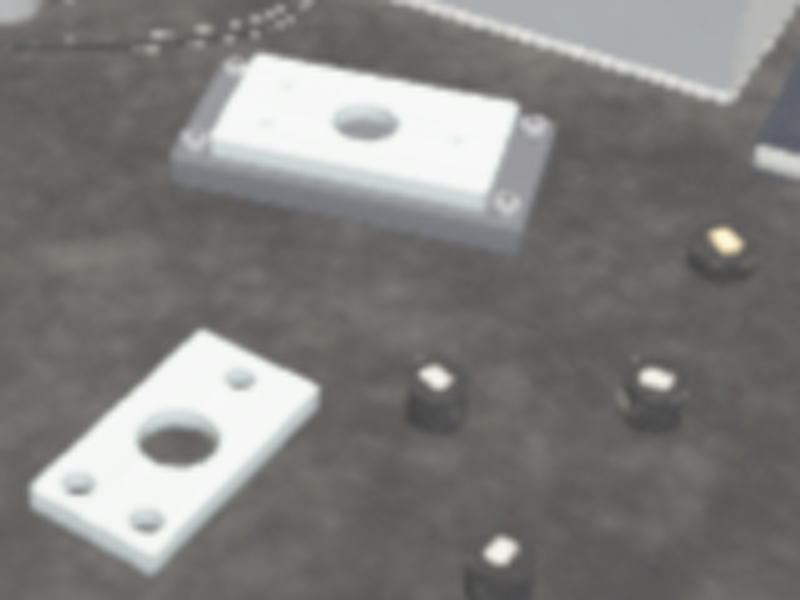

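The side crop shows three tall pucks with white chips and one low puck with a gold chip (p4). Of the tall ones, p3 at about (407,252) is nearest the base. In the top view, the holder's two threads are at the upper end (yaw about 13°) and the cover's two holes are at the left end (yaw about 85°). Next I'll refine the numbers.

```bash
cat >> h.py <<'E'
def plates(t,zs,seeds):
    "hole positions (world) of the bright plate at each seed pixel"
    g=cv2.resize(t["img"].astype(np.float32).min(2),None,fx=8,fy=8,interpolation=cv2.INTER_CUBIC)
    out=[]
    for z,(u,v),th in zip(zs,seeds,(150,150)):
        x0,y0=8*(u-45),8*(v-45); c=(g[y0:y0+720,x0:x0+720]>th).astype(np.uint8)
        cs,hi=cv2.findContours(c,cv2.RETR_CCOMP,cv2.CHAIN_APPROX_NONE)
        o=max((i for i in range(len(cs)) if hi[0][i][3]<0),key=lambda i:cv2.contourArea(cs[i]))
        f=lambda p:at(t,(p[0]+x0+.5)/8-.5,(p[1]+y0+.5)/8-.5,z)[:2]
        rr=cv2.minAreaRect(cs[o]); q=np.array([f(p) for p in cv2.boxPoints(rr)])
        hs=[(cv2.contourArea(k),*f(cv2.minEnclosingCircle(k)[0])) for i,k in enumerate(cs) if hi[0][i][3]==o and cv2.contourArea(k)>20]
        e=np.diff(q,axis=0); out.append((q.mean(0),np.linalg.norm(e,axis=1)[:2],np.degrees(np.arctan2(e[:2,1],e[:2,0])),hs))
    return out
E
python3 - <<'E'
from h import *
t=eyes.snapshot("top"); s=eyes.snapshot("side")
for o in plates(t,(10,26),((245,243),(340,232))):
    print([np.round(k,1).tolist() for k in o])
k=16; ims=[]
C=np.array([407,252.])
for S in(t,s):
    c=px(S,[*C,10]); x,y=(c-12).astype(int)
    g=S["img"][y:y+24,x:x+24,::-1].astype(float); g=(255*(g/130).clip(0,1)**.5).astype(np.uint8)
    g=cv2.resize(g,None,fx=k,fy=k,interpolation=cv2.INTER_CUBIC)
    for z,col in((0,(0,255,255)),(20,(0,255,0))):
        p=np.array([px(S,[C[0]+12.5*np.cos(a),C[1]+12.5*np.sin(a),z]) for a in np.linspace(0,6.3,30)])
        cv2.polylines(g,[np.int32((p-[x,y]+.5)*k)],True,col,1)
    ims.append(g)
cv2.imwrite("pics/p3.png",np.hstack(ims))
E
```

```text
[[553.5, 370.0], [59.0, 112.8], [-3.5, -94.4], [[1484.5, 540.6, 412.8], [1467.0, 550.0, 327.9], [10704.0, 553.0, 369.6], [1471.5, 572.2, 410.4]]]
[[579.1, 164.9], [74.9, 153.2], [-76.3, -167.6], [[103.0, 503.2, 180.1], [143.0, 516.8, 120.0], [8988.0, 578.9, 165.2], [88.5, 641.1, 211.2], [77.5, 654.5, 151.0]]]
```

View pics/p3.png

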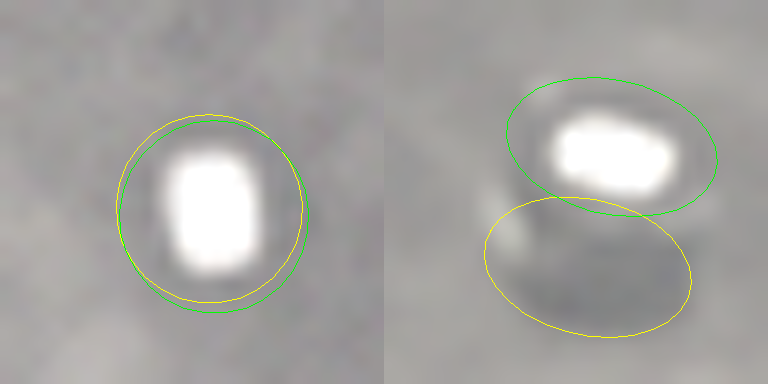

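The top crop shows the chip centred in the p3 rim ellipses, and the side crop agrees, so p3 is at (407,252) to about 1–2 mm. The other fits:
- **Holder:** pocket at (579,165), yaw about 12.8°.
- **Cover:** centre at (553,370), yaw about 85.6°.

Now I'll work out the rows for the first moves.

```bash
cat >> h.py <<'E'
from scipy.spatial.transform import Rotation as Ro
def rel(*T):
    "targets (x,y,z,yaw) -> cm shift and rotvec in the present tool axes"
    st=status.sense(); R0=Ro.from_euler("xyz",st["tcp_rot"],degrees=True)
    print("now",st["tool_pos"].round(1),st["tcp_rot"].round(2),"gap",round(st["finger_gap"],1),"grip",round(st["grip_force"],1),"F",st["ft_force"].round(1),"t",round(st["time"],2))
    for x,y,z,w in T:
        d=R0.inv().apply(np.array([x,y,z])-st["tool_pos"])/10
        q=(R0.inv()*Ro.from_euler("xyz",[180,0,w],degrees=True)).as_rotvec()
        print((x,y,z,w),d.round(2).tolist(),q.round(4).tolist())
E
python3 -c "
from h import *
rel((280,-500,330,23),(400,-300,330,23),(440,0,330,23),(407,252,200,23),(407,252,60,23))"
```

```text
now [ 235.1 -551.8  230.9] [-179.96   -0.     23.08] gap 85.1 grip 0.0 F [ 0.  -0.7 -0.5] t 0.3
(280, -500, 330, 23) [6.16, -3.01, -9.9] [-0.0006, -0.0, 0.0013]
(400, -300, 330, 23) [25.04, -16.71, -9.89] [-0.0006, -0.0, 0.0013]
(440, 0, 330, 23) [40.48, -42.74, -9.88] [-0.0006, -0.0, 0.0013]
(407, 252, 200, 23) [47.32, -67.21, 3.14] [-0.0006, -0.0, 0.0013]
(407, 252, 60, 23) [47.32, -67.2, 17.14] [-0.0006, -0.0, 0.0013]
```

```bash
python3 -m handwheel '{"series": [[[3,-1.5,-5,0,0,0,1],[6,-3,-9.9,0,0,0,0.8],[10.8,-6.4,-9.9,0,0,0,0.6],[15.5,-9.9,-9.9,0,0,0,0.6],[20.3,-13.3,-9.9,0,0,0,0.6],[25,-16.7,-9.9,0,0,0,0.6],[28.1,-21.9,-9.9,0,0,0,0.6],[31.2,-27.1,-9.9,0,0,0,0.6],[34.3,-32.3,-9.9,0,0,0,0.6],[37.4,-37.5,-9.9,0,0,0,0.6],[40.5,-42.7,-9.9,0,0,0,0.6],[40.5,-42.7,-9.9,0,0,0,0.6]]]}'; python3 -c "
from h import *
rel((407,252,200,23),(407,252,60,23))"
```

```text
time: 1.8
tool_pos: [440.4, 3.6, 330.4]
tcp_rot: [-180.0, -0.0, 23.5]
ft_force: [-0.5, -1.1, -0.7]
finger_gap: 51.1
grip_force: 0.0
now [440.4   3.6 330.4] [-1.7996e+02 -5.0000e-02  2.3480e+01] gap 51.1 grip 0.0 F [-0.5 -1.1 -0.7] t 1.8
(407, 252, 200, 23) [6.82, -24.1, 13.07] [-0.0008, -0.0008, 0.0084]
(407, 252, 60, 23) [6.81, -24.09, 27.07] [-0.0008, -0.0008, 0.0084]
```

```bash
python3 -m handwheel '{"series": [[[1.4,-4.8,2.5,0,0,0,0.6],[2.7,-9.6,5,0,0,0,0.6],[4.1,-14.5,7.5,0,0,0,0.6],[5.5,-19.3,10.5,0,0,0,0.6],[6.8,-24.1,13,0,0,0,0.6],[6.8,-24.1,18,0,0,0,0.6],[6.8,-24.1,23,0,0,0,0.6],[6.8,-24.1,26.5,0,0,0,0.6],[6.8,-24.1,26.5,0,0,0,0.6],[6.8,-24.1,26.5,0,0,0,0.6],[6.8,-24.1,26.5,0,0,0,0.6]]]}'
python3 - <<'E'
from h import *
rel((407,252,20,23),(407,252,12,23))
t=eyes.snapshot("top");s=eyes.snapshot("side"); k=8; o=[]
T=status.sense()["tool_pos"]
for S in(t,s):
    x,y=(px(S,[407,252,20])-24).astype(int); g=S["img"][y:y+48,x:x+48,::-1].astype(float); g=(255*(g/200).clip(0,1)**.5).astype(np.uint8)
    g=cv2.resize(g,None,fx=k,fy=k,interpolation=cv2.INTER_CUBIC)
    q=np.int32((px(S,T)-[x,y]+.5)*k); cv2.drawMarker(g,tuple(map(int,q)),(0,0,255)); o.append(g)
cv2.imwrite("pics/g1.png",np.hstack(o))
E
```

```text
time: 3.18
tool_pos: [410.3, 248.5, 67.6]
tcp_rot: [-180.0, -0.2, 23.1]
ft_force: [0.3, 0.4, -0.8]
finger_gap: 51.2
grip_force: 0.0
now [410.3 248.5  67.6] [-180.     -0.22   23.06] gap 51.2 grip 0.0 F [ 0.3  0.4 -0.8] t 3.17
(407, 252, 20, 23) [-0.19, -0.45, 4.76] [-0.0001, -0.0039, 0.001]
(407, 252, 12, 23) [-0.19, -0.45, 5.56] [-0.0001, -0.0039, 0.001]
```

View pics/g1.png

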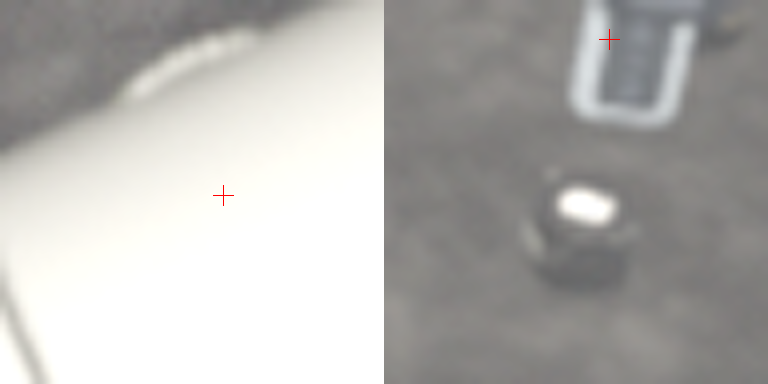

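In the side crop the open gripper stands behind and above p3: near fingertip at (630,122), chip at (587,205). That lines up with the puck to about 2–3 mm. The arm hides p3 in the top view. I'll descend and grip its upper half.

```bash
python3 -m handwheel '{"series": [[[-0.2,-0.45,3,0,-0.004,0,0.6],[-0.2,-0.45,5,0,-0.004,0,0.6],[-0.2,-0.45,5.7,0,-0.004,0,0.6],[-0.2,-0.45,5.7,0,-0.004,0,0.6],[-0.2,-0.45,5.7,0,-0.004,0,0.6],[-0.2,-0.45,5.7,0,-0.004,0,0],[-0.2,-0.45,5.7,0,-0.004,0,0],[-0.2,-0.45,5.7,0,-0.004,0,0],[-0.2,-0.45,5.7,0,-0.004,0,0],[-0.2,-0.45,5.7,0,-0.004,0,0],[-0.2,-0.45,5.7,0,-0.004,0,0]]]}' 35; python3 -c "
from h import *
rel((407,252,100,23),(579,165,100,23),(579,165,45,23),(579,165,28.5,23))"
```

```text
time: 4.65
tool_pos: [405.5, 251.6, 9.2]
tcp_rot: [-180.0, 0.2, 23.1]
ft_force: [-2.4, -0.5, 4.8]
finger_gap: 23.4
grip_force: 34.0
now [405.5 251.6   9.2] [-1.7999e+02  1.6000e-01  2.3080e+01] gap 23.4 grip 34.0 F [-2.4 -0.5  4.8] t 4.65
(407, 252, 100, 23) [0.13, 0.02, -9.08] [-0.0001, 0.0028, 0.0014]
(579, 165, 100, 23) [12.54, 14.77, -9.11] [-0.0001, 0.0028, 0.0014]
(579, 165, 45, 23) [12.56, 14.77, -3.61] [-0.0001, 0.0028, 0.0014]
(579, 165, 28.5, 23) [12.56, 14.77, -1.96] [-0.0001, 0.0028, 0.0014]
```

```bash
python3 -m handwheel '{"series": [[[0,0,-4,0,0.003,0,0],[0.1,0,-9,0,0.003,0,0],[3.3,3.7,-9.1,0,0.003,0,0],[6.4,7.4,-9.1,0,0.003,0,0],[9.5,11.1,-9.1,0,0.003,0,0],[12.5,14.8,-9.1,0,0.003,0,0],[12.5,14.8,-6,0,0.003,0,0],[12.5,14.8,-4.6,0,0.003,0,0],[12.5,14.8,-4.6,0,0.003,0,0],[12.5,14.8,-4.6,0,0.003,0,0],[12.5,14.8,-4.6,0,0.003,0,0]]]}'
python3 - <<'E'
from h import *
rel((579,165,40,23),(579,165,28,23))
S=eyes.snapshot("side"); k=7; T=status.sense()["tool_pos"]
x,y=(px(S,[579,165,40])-[50,42]).astype(int); g=S["img"][y:y+84,x:x+100,::-1].astype(float); g=(255*(g/255).clip(0,1)**.6).astype(np.uint8)
g=cv2.resize(g,None,fx=k,fy=k,interpolation=cv2.INTER_CUBIC)
ring=lambda c,R,z,col: cv2.polylines(g,[np.int32((np.array([px(S,[c[0]+R*np.cos(a),c[1]+R*np.sin(a),z]) for a in np.linspace(0,6.3,40)])-[x,y]+.5)*k)],True,col,1)
ring((579,165),16,26,(0,0,255)); ring(T,12.5,T[2]-9.2,(0,255,0)); ring(T,12.5,T[2]+10.8,(0,255,255))
cv2.imwrite("pics/g2.png",g)
E
```

```text
time: 6.02
tool_pos: [578.8, 164.8, 55.3]
tcp_rot: [180.0, -0.1, 23.1]
ft_force: [-0.3, -0.2, -0.7]
finger_gap: 23.1
grip_force: 34.5
now [578.8 164.8  55.3] [ 1.7997e+02 -7.0000e-02  2.3120e+01] gap 23.1 grip 34.5 F [-0.3 -0.2 -0.7] t 6.03
(579, 165, 40, 23) [0.03, -0.01, 1.53] [0.0005, -0.0012, 0.002]
(579, 165, 28, 23) [0.03, -0.01, 2.73] [0.0005, -0.0012, 0.002]
```

View pics/g2.png

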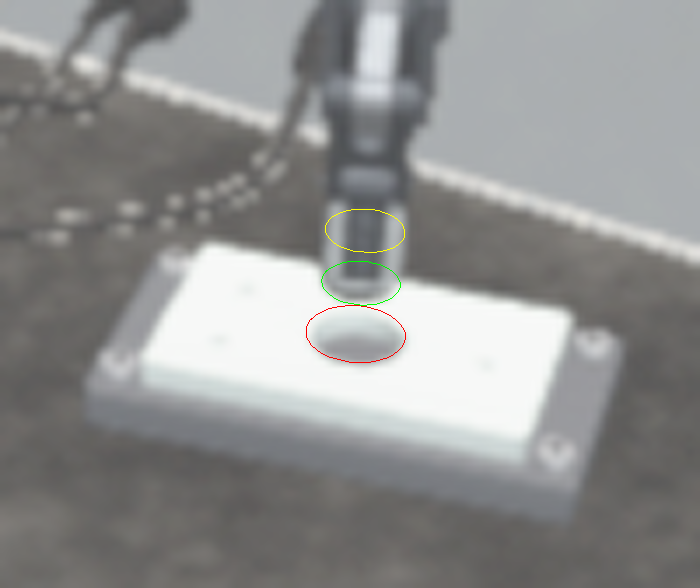

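The side view shows the closed fingers just behind the pocket mouth (tip at (365,295), pocket at (356,334)). The puck is hidden behind the near finger. I'll check numerically that its spot on the bench is empty.

```bash
python3 - <<'E'
from h import *
S=eyes.snapshot("side"); t=eyes.snapshot("top")
for C in((407,252),(421,366),(478,297)):
    for I in (S,t):
        u,v=px(I,[*C,20]).round().astype(int); print(C,I["img"][v-3:v+4,u-3:u+4].max(),end=" ")
u,v=px(S,[407,252,3]).round().astype(int); print(S["img"][v-3:v+4,u-8:u+9].max())
E
python3 -m handwheel '{"series": [[[0,0,1,0,0,0,0],[0,0,2,0,0,0,0],[0,0,2.7,0,0,0,0],[0,0,2.7,0,0,0,0],[0,0,2.7,0,0,0,0]]]}'
```

```text
(407, 252) 56 (407, 252) 52 (421, 366) 239 (421, 366) 204 (478, 297) 237 (478, 297) 206 62
time: 6.8
tool_pos: [577.8, 164.2, 26.2]
tcp_rot: [-180.0, 0.1, 23.1]
ft_force: [0.6, 0.7, -0.2]
finger_gap: 23.2
grip_force: 34.7
```

```bash
python3 -m handwheel '{"series": [[[0,0,0,0,0,0,0],[0,0,0,0,0,0,0.55],[0,0,0,0,0,0,0.55],[0,0,0,0,0,0,0.55],[0,0,0,0,0,0,0.55],[0,0,-3,0,0,0,0.55],[0,0,-8,0,0,0,0.55],[0,0,-13,0,0,0,0.8],[0,0,-13,0,0,0,1]]]}'
python3 - <<'E'
from h import *
rel((553.2,369.8,130,85.6),(553.2,369.8,60,85.6))
S=eyes.snapshot("side"); k=7
x,y=(px(S,[579,165,30])-[50,42]).astype(int); g=S["img"][y:y+84,x:x+100,::-1].astype(float); g=(255*(g/255).clip(0,1)**.6).astype(np.uint8)
g=cv2.resize(g,None,fx=k,fy=k,interpolation=cv2.INTER_CUBIC)
ring=lambda c,R,z,col: cv2.polylines(g,[np.int32((np.array([px(S,[c[0]+R*np.cos(a),c[1]+R*np.sin(a),z]) for a in np.linspace(0,6.3,40)])-[x,y]+.5)*k)],True,col,1)
ring((579,165),16,26,(0,0,255)); ring((579,165),12.5,36,(0,255,255))
cv2.imwrite("pics/g3.png",g)
E
```

```text
time: 7.92
tool_pos: [581.7, 165.0, 163.0]
tcp_rot: [179.9, -0.5, 23.1]
ft_force: [0.8, 0.7, 0.3]
finger_gap: 80.7
grip_force: 0.0
now [581.7 165.  163. ] [179.88  -0.51  23.08] gap 80.7 grip 0.0 F [0.8 0.7 0.3] t 7.92
(553.2, 369.8, 130, 85.6) [5.38, -19.96, 3.31] [0.0067, -0.0069, -1.0911]
(553.2, 369.8, 60, 85.6) [5.31, -19.98, 10.31] [0.0067, -0.0069, -1.0911]
```

View pics/g3.png

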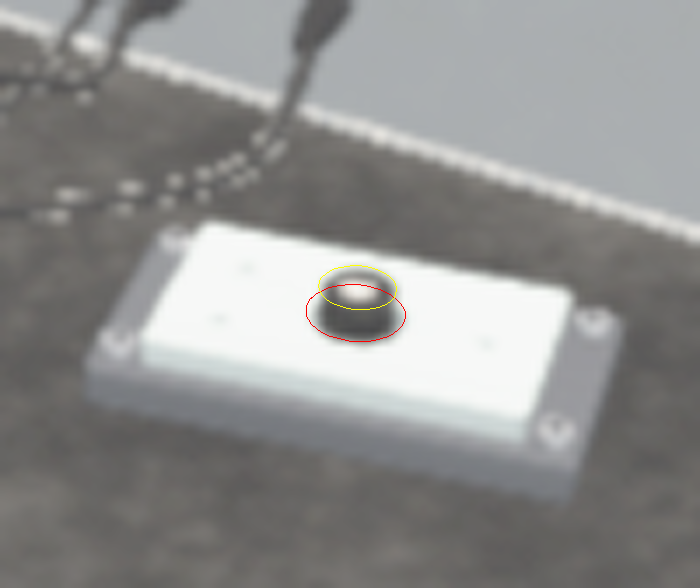

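The side view shows the puck upright in the pocket with its chip at (358,290), and the yellow predicted rim matches, so it is seated. Next is the cover.

```bash
python3 -m handwheel '{"series": [[[0.9,-3.3,0,0,0,-0.18,1],[1.8,-6.6,0,0,0,-0.36,1],[2.7,-10,0,0,0,-0.54,1],[3.6,-13.3,0,0,0,-0.72,1],[4.5,-16.6,0,0,0,-0.9,1],[5.3,-20,2,0,0,-1.09,1],[5.3,-20,7,0,0,-1.09,1],[5.3,-20,10.3,0,0,-1.09,1],[5.3,-20,10.3,0,0,-1.09,1],[5.3,-20,10.3,0,0,-1.09,1],[5.3,-20,10.3,0,0,-1.09,1]]]}'; python3 -c "
from h import *
rel((553.2,369.8,30,85.6),(553.2,369.8,-1,85.6))"
```

```text
time: 9.35
tool_pos: [549.9, 369.7, 56.2]
tcp_rot: [179.9, -0.1, 85.5]
ft_force: [0.7, 0.4, 0.9]
finger_gap: 85.2
grip_force: 0.0
now [549.9 369.7  56.2] [ 1.7988e+02 -9.0000e-02  8.5510e+01] gap 85.2 grip 0.0 F [0.7 0.4 0.9] t 9.35
(553.2, 369.8, 30, 85.6) [0.03, 0.32, 2.62] [0.0021, -0.0016, -0.0015]
(553.2, 369.8, -1, 85.6) [0.03, 0.31, 5.72] [0.0021, -0.0016, -0.0015]
```

```bash
python3 -m handwheel '{"series": [[[0,0.3,2,0.002,-0.002,0,1],[0,0.3,4,0.002,-0.002,0,1],[0,0.3,5.6,0.002,-0.002,0,1],[0,0.3,5.6,0.002,-0.002,0,1],[0,0.3,5.6,0.002,-0.002,0,1],[0,0.3,5.6,0.002,-0.002,0,1]]]}';  python3 -c "
from h import *
rel((553.2,369.8,-1,85.6))"
```

```text
time: 10.1
tool_pos: [552.1, 369.2, -1.2]
tcp_rot: [-179.9, 0.1, 85.5]
ft_force: [-0.1, -0.0, 0.1]
finger_gap: 85.4
grip_force: 0.0
now [552.1 369.2  -1.2] [-1.7992e+02  8.0000e-02  8.5530e+01] gap 85.4 grip 0.0 F [-0.1 -0.   0.1] t 10.1
(553.2, 369.8, -1, 85.6) [0.07, 0.1, -0.02] [-0.0014, 0.0015, -0.0011]
```

```bash
python3 -m handwheel '{"series": [[[0,0.1,0,0,0,0,0.66],[0,0.1,0,0,0,0,0.5],[0,0.1,0,0,0,0,0.5],[0,0.1,0,0,0,0,0.5],[0,0.1,0,0,0,0,0.5],[0,0.1,0,0,0,0,0.5],[0,0.1,0,0,0,0,0.5]]]}' 60;  python3 -c "
from h import *
rel((553.2,369.8,40,85.6))"
```

```text
time: 10.98
tool_pos: [553.3, 369.1, -1.1]
tcp_rot: [-179.9, 0.1, 85.5]
ft_force: [-0.4, -0.5, 6.5]
finger_gap: 54.1
grip_force: 63.8
now [553.3 369.1  -1.1] [-1.7993e+02  8.0000e-02  8.5530e+01] gap 54.1 grip 63.8 F [-0.4 -0.5  6.5] t 10.97
(553.2, 369.8, 40, 85.6) [0.06, -0.02, -4.11] [-0.0012, 0.0014, -0.0012]
```

```bash
python3 -m handwheel '{"series": [[[0,0,-2,0,0,0,0.5],[0,0,-6,0,0,0,0.5],[0,0,-11,0,0,0,0.5],[0,0,-13,0,0,0,0.5],[0,0,-13,0,0,0,0.5],[0,0,-13,0,0,0,0.5]]]}';  python3 - <<'E'
from h import *
rel((578.3,164.8,130,12.8),(578.3,164.8,75,12.8))
S=eyes.snapshot("side"); T=status.sense()["tool_pos"]; k=6
x,y=(px(S,T)-[50,42]).astype(int); cv2.imwrite("pics/g4.png",cv2.resize(S["img"][y:y+84,x:x+100,::-1],None,fx=k,fy=k,interpolation=cv2.INTER_CUBIC))
E
```

```text
time: 11.72
tool_pos: [551.5, 368.3, 125.3]
tcp_rot: [-179.7, 0.3, 85.5]
ft_force: [-0.4, -0.3, -1.7]
finger_gap: 53.6
grip_force: 63.5
now [551.5 368.3 125.3] [-179.67    0.25   85.53] gap 53.6 grip 63.5 F [-0.4 -0.3 -1.7] t 11.72
(578.3, 164.8, 130, 12.8) [-20.08, 4.25, -0.41] [-0.0022, 0.0075, 1.2694]
(578.3, 164.8, 75, 12.8) [-20.06, 4.28, 5.09] [-0.0022, 0.0075, 1.2694]
```

View pics/g4.png

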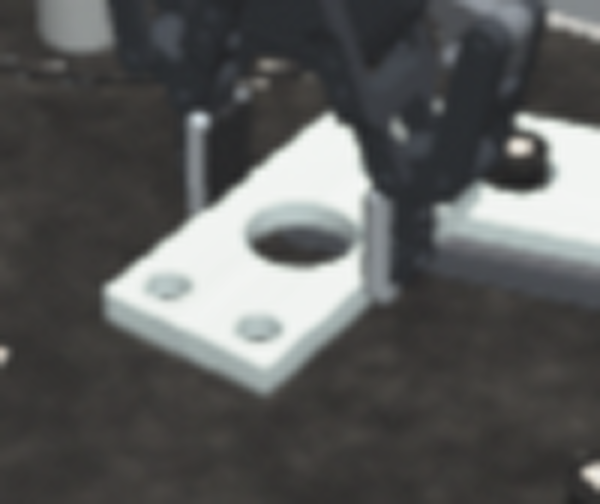

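The side view shows the plate level between the fingers, with its two-hole end toward the camera at (168,287) and (258,328). I'll carry it over, turning +1.27 rad about tool z.

```bash
python3 -m handwheel '{"series": [[[-2.5,0.5,-0.4,0,0,0.16,0.5],[-5,1,-0.4,0,0,0.32,0.5],[-7.5,1.6,-0.4,0,0,0.48,0.5],[-10,2.1,-0.4,0,0,0.64,0.5],[-12.5,2.7,-0.4,0,0,0.8,0.5],[-15,3.2,-0.4,0,0,0.96,0.5],[-17.5,3.7,-0.4,0,0,1.12,0.5],[-20.1,4.25,-0.4,0,0,1.27,0.5],[-20.1,4.25,2,0,0,1.27,0.5],[-20.1,4.25,4,0,0,1.27,0.5],[-20.1,4.25,4,0,0,1.27,0.5],[-20.1,4.25,4,0,0,1.27,0.5]]]}';  python3 - <<'E'
from h import *
rel((578.3,164.8,70,12.8),(578.3,164.8,45,12.8))
E
```

```text
time: 13.28
tool_pos: [579.2, 165.5, 87.9]
tcp_rot: [179.9, 0.2, 12.8]
ft_force: [0.4, -0.0, -1.0]
finger_gap: 53.8
grip_force: 63.5
now [579.2 165.5  87.9] [179.92   0.24  12.8 ] gap 53.8 grip 63.5 F [ 0.4 -0.  -1. ] t 13.28
(578.3, 164.8, 70, 12.8) [-0.09, 0.05, 1.79] [0.0015, 0.0042, 0.0001]
(578.3, 164.8, 45, 12.8) [-0.08, 0.04, 4.29] [0.0015, 0.0042, 0.0001]
```

```bash
python3 -m handwheel '{"series": [[[0,0,1.2,0,0,0,0.5],[-0.05,0,2.4,0,0,0,0.5],[-0.05,0,3.5,0,0,0,0.5],[-0.05,0,4.2,0,0,0,0.5],[-0.05,0,4.2,0,0,0,0.5],[-0.05,0,4.2,0,0,0,0.5],[-0.05,0,4.2,0,0,0,0.5],[-0.05,0,4.2,0,0,0,0.5]]]}';  python3 - <<'E'
from h import *
rel((578.3,164.8,45,12.8))
t=eyes.snapshot("top"); S=eyes.snapshot("side"); T=status.sense()
Rm=Ro.from_euler("z",T["tcp_rot"][2],degrees=True); k=7; o=[]
C=np.array([579,165,0.]); H=Ro.from_euler("z",12.8,degrees=True)
cp=T["tool_pos"]+Rm.apply([.7,0,0]); zb=T["tool_pos"][2]+1.1
for I in(S,):
    x,y=(px(I,[579,165,40])-[56,42]).astype(int); g=cv2.resize(I["img"][y:y+84,x:x+112,::-1],None,fx=k,fy=k,interpolation=cv2.INTER_CUBIC)
    P=lambda X:np.int32((px(I,X)-[x,y]+.5)*k)
    for a,b in((42,16),(42,-16),(-42,0)):
        for z,col in((zb,(0,255,0)),(zb+10,(0,0,255))):
            q=np.array([P([*(cp+Rm.apply([a+7*np.cos(u),b+7*np.sin(u),0]))[:2],z]) for u in np.linspace(0,6.3,30)]); cv2.polylines(g,[q],True,col,1)
    for z,col in((zb,(0,255,0)),(zb+10,(0,0,255))):
        q=np.array([P([*(cp+Rm.apply([a,b,0]))[:2],z]) for a,b in((55,28),(55,-28),(-55,-28),(-55,28))]); cv2.polylines(g,[q],True,col,1)
    o.append(g)
cv2.imwrite("pics/f.png",o[0]); cv2.imwrite("pics/ftop.png",t["img"][:,:,::-1])
E
```

```text
time: 14.28
tool_pos: [579.1, 165.0, 46.6]
tcp_rot: [179.9, 0.2, 12.8]
ft_force: [-1.0, -0.1, -1.4]
finger_gap: 54.0
grip_force: 63.5
now [579.1 165.   46.6] [1.7991e+02 1.6000e-01 1.2770e+01] gap 54.0 grip 63.5 F [-1.  -0.1 -1.4] t 14.28
(578.3, 164.8, 45, 12.8) [-0.08, 0.01, 0.16] [0.0015, 0.0027, -0.0006]
```

View pics/f.png

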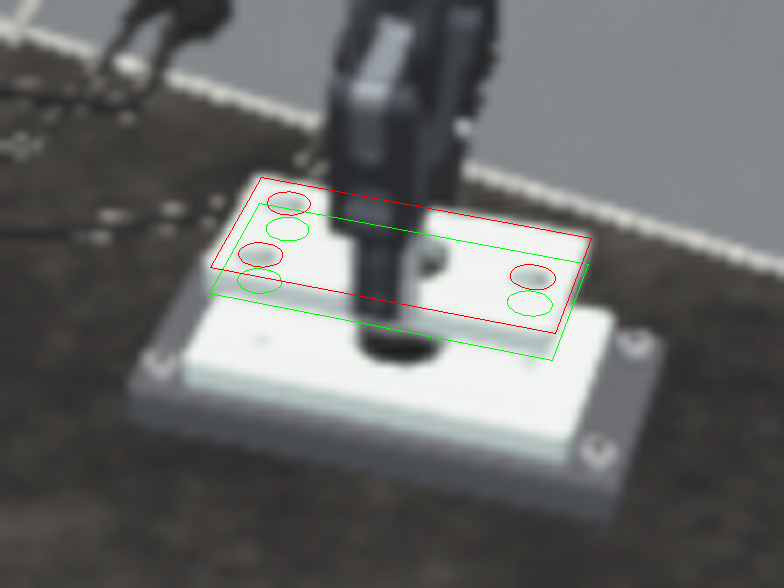

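The side view shows the cover level over the holder, turned correctly, with its two holes at (288,203) and (260,255) above the two-thread end and the single hole at (532,277). The overlay fits to about 1 mm. One small trim, then a last look from the top.

```bash
python3 -m handwheel '{"series": [[[-0.06,0,0.16,0.0015,0.0027,0,0.5],[-0.06,0,0.16,0.0015,0.0027,0,0.5],[-0.06,0,0.16,0.0015,0.0027,0,0.5],[-0.06,0,0.16,0.0015,0.0027,0,0.5],[-0.06,0,0.16,0.0015,0.0027,0,0.5],[-0.06,0,0.16,0.0015,0.0027,0,0.5],[-0.06,0,0.16,0.0015,0.0027,0,0.5]]]}';  python3 - <<'E'
from h import *
rel((578.3,164.8,45,12.8))
I=eyes.snapshot("top"); T=status.sense(); k=7
cp=np.array([579,165,0]); H=Ro.from_euler("z",12.8,degrees=True)
x,y=(px(I,[579,165,40])-[56,42]).astype(int); g=cv2.resize(I["img"][y:y+84,x:x+112,::-1],None,fx=k,fy=k,interpolation=cv2.INTER_CUBIC)
P=lambda X:np.int32((px(I,X)-[x,y]+.5)*k)
for a,b in((42,16),(42,-16),(-42,0)):
    for z,R,col in((56,7,(0,0,255)),(26,3,(0,255,0))):
        q=np.array([P([*(cp+H.apply([a+R*np.cos(u),b+R*np.sin(u),0]))[:2],z]) for u in np.linspace(0,6.3,30)]); cv2.polylines(g,[q],True,col,1)
q=np.array([P([*(cp+H.apply([a,b,0]))[:2],56]) for a,b in((55,28),(55,-28),(-55,-28),(-55,28))]); cv2.polylines(g,[q],True,(0,0,255),1)
cv2.imwrite("pics/f2.png",g)
E
```

```text
time: 15.25
tool_pos: [578.2, 164.8, 44.5]
tcp_rot: [180.0, 0.0, 12.8]
ft_force: [0.8, 0.6, -1.5]
finger_gap: 54.2
grip_force: 63.5
now [578.2 164.8  44.5] [1.800e+02 5.000e-02 1.277e+01] gap 54.2 grip 63.5 F [ 0.8  0.6 -1.5] t 15.25
(578.3, 164.8, 45, 12.8) [0.01, 0.01, -0.05] [0.0, 0.0008, -0.0006]
```

View pics/f2.png

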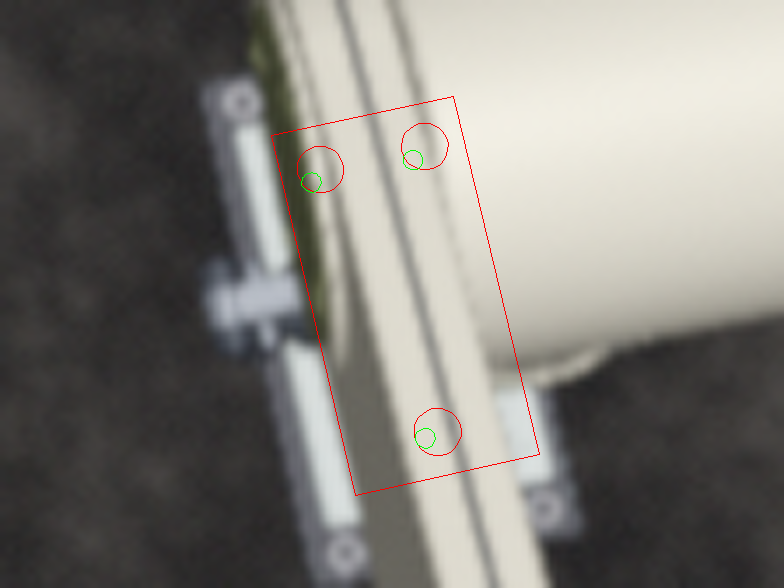

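From above, the arm hides the plate, but the holder is unmoved and one finger shows beside it at (250,305). The side fit and the pose readings agree to about 1 mm against 4 mm of clearance, so I'm handing in.

```bash
python3 -c "
from bench import r
print(r.hand_in())"
```

```text
the job is handed in; nothing more can be done
None
```

The tall sample stands released in the pocket, and the job is handed in with the cover held level and right way round about 2 cm above the holder; hole alignment was checked only from the side camera, to about 1 mm, because the arm hid the plate from above.

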